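# Mark out a carving blank at the sprung bar and strap it into its cradle

### The arm

A 7-joint arm with a two-finger parallel gripper is mounted at the origin on the work surface. World frame = base frame: x ahead of the robot, y to its left, z up, the work surface at z = 0. Lengths are in m, angles in rad, forces in N, time in s.
With the tool pointing down it reaches from about 0.425 to 0.95 m from the base axis. Payload 4.7 kg.
Tool frame: the origin (TCP) lies on the centre line of the jaws, within the pads' length; the fingertips stand robot.nose_length ahead of it and the grasp point (between the pads) lies 8 mm behind it (robot.nose_length is the distance from the TCP to the fingertips, in m); z points along the fingers, y is the line along which they close (so a half turn about z gives the same grasp; the last joint's range is limited). The gripper opens to 85 mm and grips with 20 to 120 N. Pads are 22 mm wide; open, the fingers measure 114 mm over their backs; the gripper's body (76 mm by 85 mm) begins 54 mm behind the grasp point. The pads swing forward as they close: fully open they stand 13 mm farther back than shut.
Start: joints at [-1.29, 0.469, -0.049, 1.532, 0.024, 1.141, -0.082], TCP at [0.206, 0.643, 0.242] pointing down, gripper open.
Joint ranges: [-2.59, 2.59], [-0.33, 1.99], [-1.39, 1.29], [0.1, 2.45], [-1.04, 4.18], [0.21, 1.99], [-2.66, 2.66]. Speed limits (rad/s): [2.57, 2.57, 3.14, 3.14, 3.14, 3.14, 3.14].

### API

Orientations are given as [roll, pitch, yaw] about the fixed x, y, z axes, in that order (R = Rz(yaw) Ry(pitch) Rx(roll)).
In Python, from plant import robot gives the robot as it stands. Calls block until the motion is done:
- robot.goto(position, orientation): joint-space move of the TCP to a pose.
- robot.move_straight(position, vel=0.15, attitude=None, contact_N=None): straight line of the TCP; attitude=None keeps the orientation; vel is the mean speed in m/s. With contact_N (N) it stops when the force on the tool has changed by that much, and returns True; else False.
- robot.move_joints(angles): joint-space move.
- robot.grip(opening, strength=None): opening from 0.0 (shut) to 1.0 (fully open); strength is the grip in N (None keeps the last); returns when the fingers have stopped.
- robot.sleep(seconds).
- robot.inverse_kinematics(position, orientation): joint angles nearest the present ones, or None.
- robot.sense(): the state.
- robot.grab_frame(name): name is "scene" or "top"; returns a dict with "image" (480x640x3 uint8, red, green, blue), "range_z" (480x640 float32, m along the optical axis (not along the pixel's ray), 0 where there is no reading), "fx", "fy", "cx", "cy" (pixels), "R" (3x3) and "t" (3): a world point X has camera coordinates R X + t. Camera axes: x right, y down, z forward; pixel columns grow to the right and rows downward; lengths in m; the calibration is good to about 2 mm. A picture is of the moment at which its call begins.
A pose or a line that the arm cannot do raises robot.IKError and nothing moves.
- robot.close_job(): hands the job in; it is judged then, once.
The state is a dict: "t": time; "joint_pos": joint angles; "joint_velocities": joint speeds; "effort": joint torques, N m; "tcp_pos": TCP position; "tcp_rot": TCP orientation; "wrist_force": force on the tool from outside, world axes, zero at the start; "torque": the same for the moment, N m; "opening": opening from 0.0 (shut) to 1.0 (fully open); "gripper_force": force on a finger pad.
Only numpy, scipy, OpenCV 4.12 (cv2) and the standard library are available. Lean on these libraries where they do the work, as an engineer would, in place of code of your own. Each camera call takes 0.05 s, during which the arm holds its last target. There are 200 camera calls.

### The job

Clear every wooden offcut off the marking bed into the grey tray. Then push the carving blank flat on the bed, square and centred, against the brass bar until the bar is pressed fully home, first with its red edge, then turned to its blue edge, its yellow edge and last its green edge. Finally lay the blank down flat in the blue cradle, any way round, and press both orange straps down over it until they snap shut; leave the small stone carving of a head where it stands.

Things in the scene. Friction and masses are not known exactly. Their poses are not given: they have to be found in the camera images.
- fixture: marking fixture, fixed: a grey bed 160 mm wide (y) and 6 mm thick, reaching from x = -210 to +70 mm, with a green housing 40 mm thick, 180 mm wide and 42 mm high at its far end (its x = 35 to 75 mm). Origin: on the table under the middle of the face of the bar at rest. Its +x is the direction in which the bar is pushed; blanks come from -x. The bed's upper side is at z = 6 mm.
- bar (a joint): travel of the brass marking bar along the fixture's +x, in m: 0 at rest, 0.012 fully home. A spring pushes it back with 3 N at rest and 9 N fully home.
- bar_face (a point): middle of the front face of the brass bar (bar 150 mm wide, 24 mm high, 18 mm thick, its middle 21 mm above the table); it moves with the bar. The bar's face looks to the fixture's -x.
- blank: the carving blank, loose, 0.3 kg of pale wood: a square plinth 120 x 120 x 30 mm with a square upright boss 46 x 46 mm in the middle, from 30 to 75 mm above its underside, its sides parallel to the plinth's; grip it by the boss. Origin: centre of the underside, z up. Painted edges: red at +x, blue at +y, yellow at -x, green at -y (painted bands on the top and on the side).
- edge_red (a point): middle of the red edge face of the blank (60 mm from its centre at +x, half-way up the plinth)
- edge_blue (a point): middle of the blue edge face of the blank (60 mm from its centre at +y)
- edge_yellow (a point): middle of the yellow edge face of the blank (60 mm from its centre at -x)
- edge_green (a point): middle of the green edge face of the blank (60 mm from its centre at -y)
- cradle: holding cradle, fixed: a blue plate 150 (x) x 210 (y) x 12 mm, with four low aluminium fences 12 mm high that leave a square of 130 x 130 mm round the centre, where the blank lies with its sides along the cradle's x and y. Origin: centre of the underside on the table. Two orange straps are hinged at y = +88 mm and -88 mm, 48 mm above the table.
- strap_left (a joint): angle of the orange strap at the cradle's +y side, rad: 0 open (standing nearly upright, its free end up and leaning a little inward), 1.4 shut (level, reaching inward over the plinth to 36 mm from the cradle's centre). A spring holds it open below 0.8 and snaps it shut and holds it there above 0.8; it takes about 6 N at the pad.
- strap_right (a joint): angle of the orange strap at the cradle's -y side, rad, likewise
- strap_left_pad (a point): the black push pad on the outer (upper when shut) side of the left strap, 40 mm from its hinge axis. The strap is 56 mm wide, 52 mm long from the axis and 6 mm thick; the axis is parallel to the cradle's x.
- strap_right_pad (a point): the black push pad on the right strap, likewise
- tray: grey open tray, fixed, 140 (x) x 190 (y) x 40 mm, walls and floor 5 mm. Origin: centre of the underside.
- offcut1: pale offcut, loose, 28 (x) x 90 (y) x 22 mm high; origin at the centre of the underside. May be absent.
- offcut2: dark offcut, loose, 32 (x) x 75 (y) x 24 mm high; origin at the centre of the underside. May be absent.
- offcut3: brown striped offcut, loose, 26 (x) x 100 (y) x 20 mm high; origin at the centre of the underside. May be absent.
- carving: small pale stone carving of a head on a square base 100 x 100 mm, 120 mm high; origin at the centre of its base. Bystander: leave it alone.
Mind the look-alikes: they are no part of the job. Of the things shaped like the offcut1, the wooden one is meant.

How it is judged:
By the outcome, as a careful person would: the job done as asked, in the order asked, and still so for the second after the job is handed in, with the robot touching nothing.
Of offcut1, offcut2, offcut3 only 1 to 3 are there at a start; the rules pass over those that are not, and their reading is None.
At some moment in a run one of blank, offcut1, offcut2, offcut3 may be knocked a few centimetres aside while the robot is not near it.
Once in a run the grip may slacken for a moment while it holds something.
It also fails if it takes over 210 s, if anything falls off the work surface, if the arm or the gripper's body presses on something with over 40 N, if the wrist force passes 120 N, or if a joint passes its speed limit or range.

## Working session

There is one attempt and no reset: what is moved stays moved. The work goes in short steps, each a Python script; the robot and the scene stay as the last script left them, time stands still between calls to the robot, and variables do not carry over. Pictures are saved under pics/ and viewed, at most 14 in all, crops included, and the job is handed in when it is done.

```bash
ls; mkdir -p pics; python3 - <<'E'
from plant import robot
import cv2,numpy as np
for n in("scene","top"):
    f=robot.grab_frame(n);cv2.imwrite(f"pics/{n}0.png",f["image"][:,:,::-1]);np.savez(f"{n}0.npz",**f)
    print(n,f["fx"],f["cx"],f["cy"],f["R"].tolist(),f["t"])
s=robot.sense();print(s,robot.nose_length)
E
```

```text
pics
scene 442.70197918620437 317.6463618325906 241.08153238720698 [[-0.265706434497197, 0.9639516417280077, -0.014047173262444809], [0.6151044107546441, 0.15829349310494448, -0.7723922150765222], [-0.7423251676569832, -0.21387005973373943, -0.6349905062380995]] [ 0.12321225 -0.23800671  1.37166366]
top 536.270177991654 326.27891252965384 242.56782670895856 [[0.021820353755469122, -0.9997615859079505, 0.0008021875130090555], [-0.9898890007211151, -0.021717349934090663, -0.14017176236030085], [0.14015576482377948, 0.0022645208455858426, -0.9901268774919713]] [-0.01810363  0.51344953  1.28008405]
{'t': 0.1, 'joint_pos': array([-1.28989673,  0.46935681, -0.04857307,  1.53354588,  0.02409046,
        1.14099797, -0.08231002]), 'joint_velocities': array([-0.00078998, -0.00197723,  0.0001835 , -0.00214422,  0.00186256,
        0.00094924,  0.00100567]), 'effort': array([ 4.22805897e-04, -5.11513925e+01, -4.72391141e-02, -2.38389891e+01,
        1.07371403e-02,  4.36739501e-03, -4.65982453e-06]), 'tcp_pos': array([0.20563159, 0.64240022, 0.24138105]), 'tcp_rot': array([-3.13987074e+00,  6.01754657e-05,  2.83178797e+00]), 'wrist_force': array([-0.21230275,  0.71704066, -0.19516896]), 'torque': array([-0.01307542,  0.00940209,  0.01404073]), 'gripper_force': 0.0, 'opening': 1.0009567988957722} 0.011
```

View pics/top0.png

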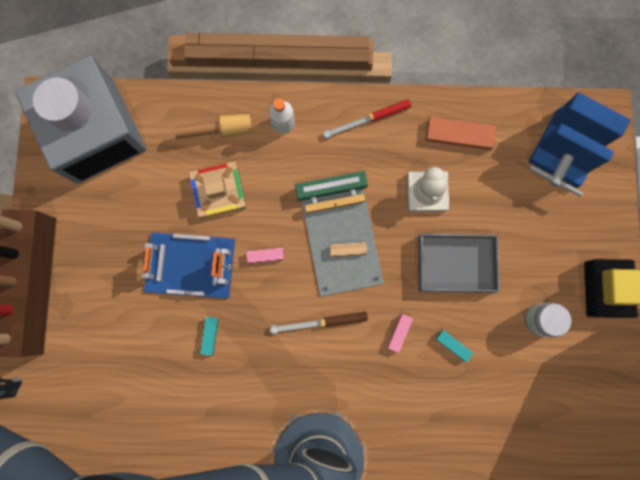

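View pics/scene0.png

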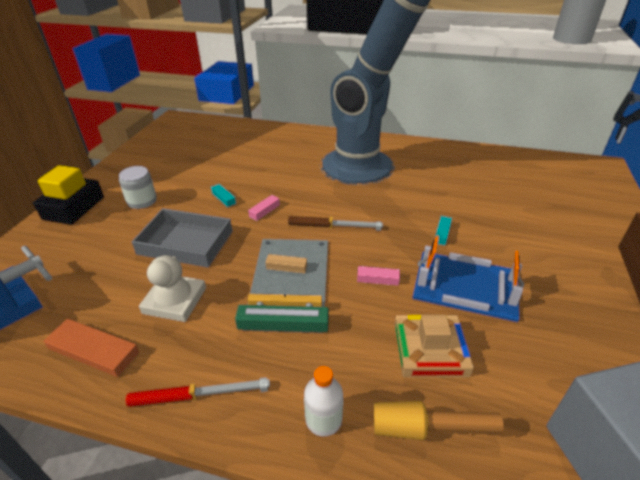

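The top view shows the only piece lying on the bed at (348,249), pale wood. The same-shaped pink blocks at (265,255) and (400,333) and the teal blocks at (209,336) and (455,346) lie off the bed and aren't wood. The blank is at (217,190), the cradle at (190,265), the tray at (458,263) and the carving at (430,190). I'll confirm this in an enlarged crop.

```bash
python3 - <<'E'
import cv2
i=cv2.imread("pics/top0.png")[155:305,135:400];cv2.imwrite("pics/c0.png",cv2.resize(i,None,fx=3,fy=3,interpolation=cv2.INTER_CUBIC))
E
```

```text
(no output)
```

View pics/c0.png

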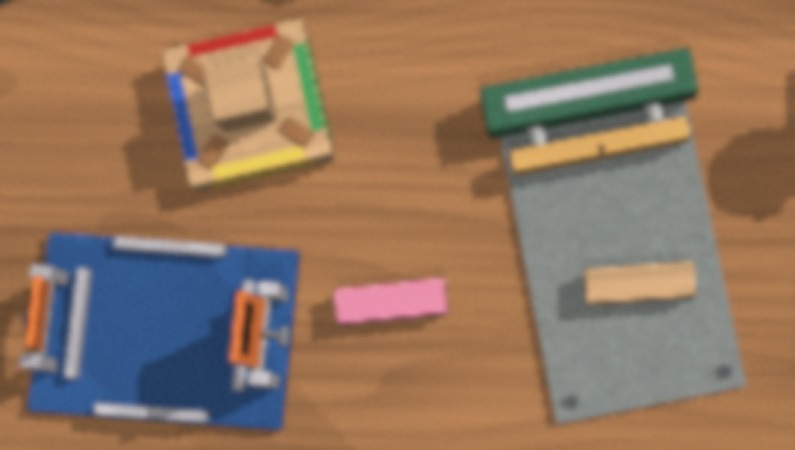

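The crop confirms the wooden offcut on the bed at crop (640,282), full image (348,249). The blank's red edge is up (+x world) and blue is left. The bar is at crop (600,146), and the cradle's straps are open at crop (37,313) and (247,328). Next I measure poses from the depth cloud.

```bash
cat > h.py <<'E'
import numpy as np,cv2
def cloud(f):
    z=f["range_z"].astype(float);v,u=np.mgrid[:480,:640]
    c=np.stack([(u-f["cx"])/f["fx"]*z,(v-f["cy"])/f["fy"]*z,z],-1)
    P=(c-f["t"])@f["R"];P[z<=0]=np.nan;return P
def ray(f,u,v,z):
    d=f["R"].T@np.array([(u-f["cx"])/f["fx"],(v-f["cy"])/f["fy"],1]);o=-f["R"].T@f["t"]
    return (o+d*(z-o[2])/d[2])
def rect(P,box,z0,z1,mask=None):
    u0,v0,u1,v1=box;Q=P[v0:v1,u0:u1]
    m=(Q[...,2]>z0)&(Q[...,2]<z1)
    if mask is not None:m&=mask[v0:v1,u0:u1]
    m=m.astype(np.uint8);n,l,s,_=cv2.connectedComponentsWithStats(m)
    if n<2:return None
    k=1+np.argmax(s[1:,4]);p=Q[l==k]
    r=cv2.minAreaRect((p[:,:2]*1000).astype(np.float32))
    (c,(w,h),a)=r
    return dict(c=np.round(c,1),wh=(round(w,1),round(h,1)),a=round(a,1),z=round(float(np.median(p[:,2])),4),n=len(p))
E
python3 - <<'E'
from h import *
f=dict(np.load("top0.npz"));P=cloud(f);I=f["image"].astype(int)
R,G,B=I[...,0],I[...,1],I[...,2]
print("table z",np.nanmedian(P[380:400,240:260,2]))
H=cv2.cvtColor(f["image"],cv2.COLOR_RGB2HSV)
bed=(290,165,395,305)
print("bed",rect(P,bed,.003,.011,H[...,1]<70))
print("bar",rect(P,bed,.026,.038,(R>150)&(B<120)))
print("housing",rect(P,bed,.037,.048,G>R+10))
print("offcut",rect(P,bed,.02,.036,R>B+40), rect(P,(325,235,375,265),.02,.04))
bl=(185,155,250,222)
print("plinth",rect(P,bl,.024,.036)); print("boss",rect(P,bl,.069,.08))
cr=(135,225,245,305)
print("plate",rect(P,cr,.008,.016,(B>R+20)|(H[...,1]>100)))
print("cradle fence",rect(P,cr,.02,.03))
print("tray",rect(P,(410,225,505,300),.033,.046))
print("carving",rect(P,(400,165,455,215),.02,.2),rect(P,(400,165,455,215),.01,.2))
for n,uv in dict(bedL=(555,423,6),bedR=(745,386,6),barL=(511,152,33),barR=(690,118,33),bfL=(513,163,33),bfR=(691,130,33),c0=(48,233,12),c1=(300,252,12),c2=(282,431,12),c3=(27,411,12)).items():
    print(n,np.round(1000*ray(f,(uv[0]+.5)/3-.5+135,(uv[1]+.5)/3-.5+155,uv[2]/1000),1))
E
```

```text
table z -0.00012928763651476048
bed {'c': array([508.8, -48.5]), 'wh': (219.5, 161.3), 'a': 12.5, 'z': 0.006, 'n': 3819}
bar {'c': array([615.5, -25.9]), 'wh': (20.4, 149.9), 'a': 11.7, 'z': 0.0323, 'n': 414}
housing {'c': array([658.4, -15.9]), 'wh': (38.6, 174.6), 'a': 12.5, 'z': 0.04, 'n': 551}
offcut {'c': array([616.1, -25.8]), 'wh': (20.6, 149.9), 'a': 12.4, 'z': 0.0317, 'n': 434} {'c': array([501. , -61.3]), 'wh': (29.1, 90.1), 'a': 4.7, 'z': 0.0274, 'n': 424}
plinth {'c': array([645.2, 270.1]), 'wh': (121.6, 120.6), 'a': 14.8, 'z': 0.0298, 'n': 1749}
boss {'c': array([645. , 270.3]), 'wh': (47.4, 46.4), 'a': 13.9, 'z': 0.0741, 'n': 345}
plate {'c': array([454.1, 332.4]), 'wh': (209.5, 148.6), 'a': 86.9, 'z': 0.0117, 'n': 3292}
cradle fence {'c': array([458.3, 401.3]), 'wh': (9.8, 89.5), 'a': 88.3, 'z': 0.0237, 'n': 124}
tray {'c': array([ 472.6, -332.9]), 'wh': (140.6, 191.6), 'a': 0.7, 'z': 0.0385, 'n': 588}
carving {'c': array([ 653.4, -260.4]), 'wh': (99.9, 100.6), 'a': 2.1, 'z': 0.0425, 'n': 1540} {'c': array([ 653.7, -260.3]), 'wh': (100.7, 100.8), 'a': 2.3, 'z': 0.0373, 'n': 1643}
bedL [384.9   6.7   6. ]
bedR [ 418.8 -149.9    6. ]
barL [606.4  48.   33. ]
barR [638.5 -99.9  33. ]
bfL [597.2  46.1  33. ]
bfR [ 628.3 -100.8   33. ]
c0 [533.4 433.7  12. ]
c1 [522.  222.6  12. ]
c2 [373.2 230.6  12. ]
c3 [384.9 441.   12. ]
```

```bash
cat >> h.py <<'E'
from plant import robot
pi=np.pi
FO=np.array([.6069,-.0273]);FY=np.deg2rad(12.2);CO=np.array([.4538,.3322]);CY=np.deg2rad(-3.1)
def w(o,yaw,p): c,s=np.cos(yaw),np.sin(yaw);return o+np.array([c*p[0]-s*p[1],s*p[0]+c*p[1]])
def q(): return robot.sense()["joint_pos"]
def yaws(p,ang,step=pi):
    """tool yaws (mod step) reachable with tool down, cheapest joint motion first"""
    out=[]
    for k in range(-4,5):
        y=ang+k*step
        if abs(y)>pi+.01: continue
        j=robot.inverse_kinematics(list(p),[pi,0,y])
        if j is not None: out.append((np.abs(np.array(j)-q()).max(),y,np.round(j,2)))
    return sorted(out,key=lambda t:t[0])
def over(xy,z,yaw): robot.goto([xy[0],xy[1],z],[pi,0,yaw])
def st(xy,z,v=.15,c=None): return robot.move_straight([xy[0],xy[1],z],vel=v,contact_N=c)
def rep(s=""):
    a=robot.sense();print(s,"t",round(a["t"],1),"tcp",np.round(a["tcp_pos"],4),"yaw",round(a["tcp_rot"][2],3),"F",np.round(a["wrist_force"],1),"op",round(a["opening"],3),"gf",round(a["gripper_force"],1))
E
python3 - <<'E'
from h import *
o=np.array([.501,-.0613]);ya=np.deg2rad(94.7)
y=yaws([*o,.2],ya)[0][1];print(y)
over(o,.2,y);robot.grip(.65,40)
st(o,.06);print(st(o,.0185,.06,15));rep()
robot.grip(0,50);rep("held")
st(o,.15);rep("lift")
t=np.array([.4727,-.333]);y=yaws([*t,.15],np.deg2rad(91))[0][1]
over(t,.15,y);st(t,.06);print(st(t,.021,.06,10));rep("down")
robot.grip(.6);st(t,.2);rep()
print([ (round(a,2),round(b,2),c.tolist()) for a,b,c in yaws([*w(FO,FY,(-.08,0)),.08],FY,pi/2)])
over([.5,-.3],.3,y)
f=robot.grab_frame("top");cv2.imwrite("pics/top1.png",f["image"][:,:,::-1]);P=cloud(f)
print(rect(P,(185,155,250,222),.024,.036),rect(P,(185,155,250,222),.069,.08))
E
```

```text
1.65282680163863
False
 t 5.1 tcp [ 0.5011 -0.0615  0.0185] yaw 1.653 F [ 0.3  0.  -0.7] op 0.649 gf 0.0
held t 5.5 tcp [ 0.5016 -0.0614  0.0191] yaw 1.653 F [ 0.5 -0.4  4.1] op 0.318 gf 50.7
lift t 6.5 tcp [ 0.5003 -0.0611  0.1492] yaw 1.653 F [-0.2 -1.  -0.5] op 0.319 gf 50.2
False
down t 9.1 tcp [ 0.4727 -0.3332  0.021 ] yaw 1.588 F [ 0.4 -0.2 -0.2] op 0.315 gf 50.1
 t 10.8 tcp [ 0.4722 -0.3325  0.1991] yaw 1.588 F [ 0.4 -0.4 -0.1] op 0.599 gf 0.0
[(np.float64(0.43), np.float64(1.78), [-0.46, 0.5, 0.61, 2.05, -0.43, 0.71, 0.63]), (np.float64(1.06), np.float64(-2.93), [-0.2, 0.45, 0.26, 2.04, -0.18, 0.68, 1.96]), (np.float64(1.55), np.float64(0.21), [-0.7, 0.64, 0.96, 2.06, -0.72, 0.83, -0.66]), (np.float64(1.95), np.float64(-1.36), [0.84, 0.78, -1.18, 1.98, 0.87, 1.02, 2.59])]
{'c': array([645.1, 270.4]), 'wh': (121.2, 120.7), 'a': 14.9, 'z': 0.0297, 'n': 1758} {'c': array([645.4, 270. ]), 'wh': (47.4, 46.1), 'a': 15.2, 'z': 0.074, 'n': 346}
```

View pics/top1.png

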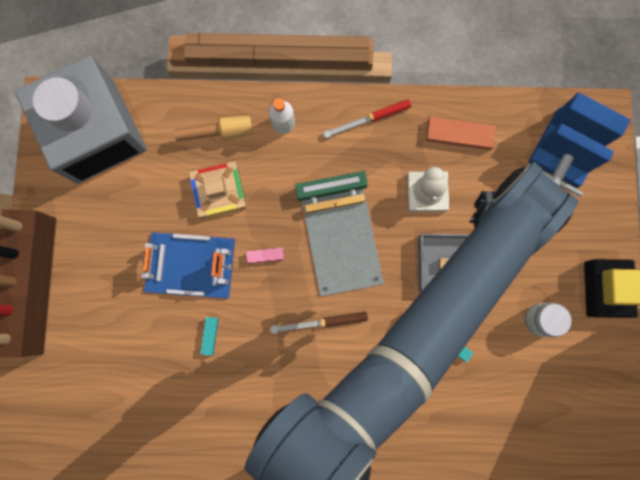

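The top view shows the bed clear and the offcut in the tray at (445,263). The blank is unmoved at (217,190). Now I pick the blank and make the red push.

```bash
cat >> h.py <<'E'
def look(name,box=None):
    f=robot.grab_frame("top")
    if name:cv2.imwrite(f"pics/{name}.png",f["image"][:,:,::-1])
    return f,cloud(f)
def push(tyaw):
    """blank held, aloft over bed; set it down, regrip flat, push home, back off, lift"""
    a=w(FO,FY,(-.085,0))
    over(a,.11,tyaw);st(a,.066);print("touch",st(a,.049,.03,3));rep("down")
    robot.grip(.72);robot.sleep(.2);st(a,.054,.05);robot.grip(0,70);rep("regrip")
    print("c",st(w(FO,FY,(-.061,0)),.054,.06,14))
    print("stop",st(w(FO,FY,(-.036,0)),.054,.02,17));robot.sleep(.4);rep("pushed")
    d=robot.sense()["tcp_pos"][:2]-FO;print("fixture xy of tcp",np.round(w(np.zeros(2),-FY,d)*1000,1))
E
python3 - <<'E'
from h import *
b=np.array([.6452,.2702]);by=np.deg2rad(14.7)
robot.move_joints([-.1,.45,.2,2.0,-.1,.7,1.9]);rep()
y=by-pi;print(robot.inverse_kinematics([*b,.2],[pi,0,y]))
over(b,.2,y);robot.grip(.85,70);st(b,.1);st(b,.048,.06,15);rep();robot.grip(0,70);rep("held")
st(b,.13);rep("lift")
push(FY-pi)
E
```

```text
t 12.6 tcp [ 0.5383 -0.0808  0.0873] yaw -2.972 F [ 0.3 -0.4  0.2] op 0.598 gf 0.0
[-0.5829709   0.54400778  0.18931844  1.52411607 -0.11042996  1.08394993
  1.45872342]
 t 16.2 tcp [0.6456 0.2703 0.0485] yaw -2.885 F [ 0.1 -0.6  0.9] op 0.847 gf 0.0
held t 16.5 tcp [0.6457 0.2705 0.0487] yaw -2.885 F [-0.2  0.   2.7] op 0.531 gf 72.8
lift t 17.2 tcp [0.6442 0.2699 0.1288] yaw -2.885 F [-0.6 -0.5 -2.8] op 0.536 gf 50.7
touch True
down t 19.4 tcp [ 0.5245 -0.0452  0.0547] yaw -2.929 F [ 0.3 -0.1  3.7] op 0.529 gf 76.5
regrip t 20.4 tcp [ 0.5241 -0.0454  0.0542] yaw -2.928 F [0.9 0.  2.2] op 0.53 gf 72.4
c True
stop True
pushed t 21.7 tcp [ 0.5269 -0.0448  0.0547] yaw -2.93 F [-2.   0.1  4.9] op 0.531 gf 72.6
fixture xy of tcp [-81.9  -0.2]
```

```bash
python3 - <<'E'
from h import *
f,P=look("top2")
cv2.imwrite("pics/c2.png",cv2.resize(f["image"][150:310,270:410,::-1],None,fx=4,fy=3.7))
for x in (-.080,-.078,-.076):
    st(w(FO,FY,(x,0)),.055,.02);rep(str(x))
E
```

```text
-0.08 t 22.0 tcp [ 0.5271 -0.0447  0.0548] yaw -2.931 F [-4.1 -1.3  5.8] op 0.529 gf 72.5
-0.078 t 22.3 tcp [ 0.5291 -0.0442  0.0548] yaw -2.931 F [-3.1 -0.1  6.2] op 0.531 gf 72.5
-0.076 t 22.5 tcp [ 0.531  -0.0437  0.0548] yaw -2.931 F [-3.4  0.1  5.7] op 0.525 gf 72.5
```

View pics/c2.png

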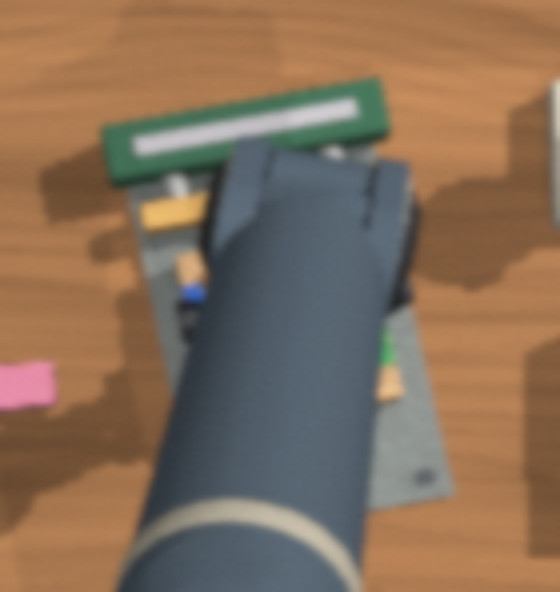

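The crop shows the blank flat on the bed under the arm, with its front corner at (190,265) and the bar at (170,212), so a gap remains. The stop was a friction/acceleration blip. I'll push in steps with force read-out.

```bash
cat >> h.py <<'E'
def fx(): return float(robot.sense()["wrist_force"][:2]@[np.cos(FY),np.sin(FY)])
def fpos(): return np.round(w(np.zeros(2),-FY,robot.sense()["tcp_pos"][:2]-FO)*1000,1)
def home(z=.055,x=-.070):
    """press the held blank in small steps until the bar's end stop is felt"""
    st(w(FO,FY,(-.063,0)),z,.05);L=[]
    for x in np.arange(-.060,-.030,.002):
        st(w(FO,FY,(x,0)),z,.025);L.append((round(fx(),1),fpos()[0]))
        if fx()<-22: break
    robot.sleep(.3);print(L,fpos());rep("home")
E
python3 - <<'E'
from h import *
home()
E
```

```text
[(-1.7, np.float64(-61.0)), (-7.1, np.float64(-60.4)), (-9.4, np.float64(-59.2)), (-10.0, np.float64(-57.7)), (-12.0, np.float64(-56.2)), (-12.9, np.float64(-54.7)), (-15.3, np.float64(-53.2)), (-16.2, np.float64(-51.8)), (-16.7, np.float64(-50.2)), (-19.4, np.float64(-48.7)), (-22.9, np.float64(-48.3))] [-48.3   0. ]
home t 26.0 tcp [ 0.5597 -0.0375  0.0554] yaw -2.929 F [-22.3  -1.6  26.2] op 0.532 gf 75.2
```

```bash
python3 - <<'E'
from h import *
for x in(-.038,-.036): st(w(FO,FY,(x,0)),.056,.02);robot.sleep(.2);print(fpos(),fx())
f,P=look("top3")
m=(f["image"][...,0]>150)&(f["image"][...,2]<110)
print("bar",rect(P,(290,165,330,225),.026,.038,m))
Q=P[165:225,290:330];mm=m[165:225,290:330]&(abs(Q[...,2]-.033)<.006);d=w(np.zeros(2),-FY,np.zeros(2))
p=(Q[mm][:,:2]-FO)@np.array([[np.cos(FY),-np.sin(FY)],[np.sin(FY),np.cos(FY)]]);print("bar top x range",np.percentile(p[:,0],[3,50,97])*1000,p[:,1].min(),p[:,1].max(),len(p))
f0=dict(np.load("top0.npz"));P=cloud(f0);m=(f0["image"][...,0]>150)&(f0["image"][...,2]<110);Q=P[165:225,290:330];mm=m[165:225,290:330]&(abs(Q[...,2]-.033)<.006)
p=(Q[mm][:,:2]-FO)@np.array([[np.cos(FY),-np.sin(FY)],[np.sin(FY),np.cos(FY)]]);print("rest",np.percentile(p[:,0],[3,50,97])*1000)
st(w(FO,FY,(-.06,0)),.056,.1);st(w(FO,FY,(-.1,0)),.057,.1);st(w(FO,FY,(-.1,0)),.11);rep("lifted")
a=w(FO,FY,(-.085,0));y=FY+pi/2;print(robot.inverse_kinematics([*a,.11],[pi,0,y]))
E
```

```text
[-48.1  -0. ] -24.814883756346052
[-48.   0.] -28.39654481179472
bar {'c': array([612.4,  34.2]), 'wh': (21.6, 30.9), 'a': 17.4, 'z': 0.0323, 'n': 90}
bar top x range [ 1.33638913 19.02382988 28.33584238] 0.04327350559652981 0.07461704687480519 93
rest [-0.3035619   8.11886759 16.3755599 ]
lifted t 28.4 tcp [ 0.5095 -0.0481  0.1099] yaw -2.929 F [-0.4 -0.8 -2.7] op 0.534 gf 72.0
[-0.4709246   0.44266043  0.61128678  2.04160866 -0.36353324  0.76338344
  0.57478635]
```

Red is pressed home: hard stop at -48 mm and the bar moved about 12 mm in the image. Next is blue.

```bash
cat >> h.py <<'E'
def cycle(tyaw):
    a=w(FO,FY,(-.085,0))
    over(a,.11,tyaw);rep("turned");st(a,.066);print("touch",st(a,.051,.03,3));rep("down")
    robot.grip(.72);robot.sleep(.2);st(a,.055,.05);robot.grip(0,70);rep("regrip")
    home(.0565)
    for x in(-.038,-.036): st(w(FO,FY,(x,0)),.0565,.02);robot.sleep(.2);print(fpos(),fx())
    st(w(FO,FY,(-.06,0)),.0565,.1);st(w(FO,FY,(-.1,0)),.057,.1);st(w(FO,FY,(-.1,0)),.11);rep("lifted")
E
python3 - <<'E'
from h import *
cycle(FY+pi/2)
robot.move_straight
f,P=look("top4")
E
python3 - <<'E'
import cv2
cv2.imwrite("pics/c4.png",cv2.resize(cv2.imread("pics/top4.png")[150:310,270:410],None,fx=4,fy=3.7))
E
```

```text
turned t 29.6 tcp [ 0.5234 -0.0452  0.1094] yaw 1.785 F [-0.2  0.  -2.1] op 0.531 gf 72.1
touch True
down t 30.5 tcp [ 0.5244 -0.0453  0.0542] yaw 1.784 F [-0.4 -0.6  5.3] op 0.53 gf 72.8
regrip t 31.5 tcp [ 0.5241 -0.0454  0.0553] yaw 1.784 F [ 0.7 -0.2  2.5] op 0.53 gf 72.4
[(0.6, np.float64(-60.0)), (1.0, np.float64(-57.9)), (-3.5, np.float64(-57.1)), (-4.1, np.float64(-54.8)), (-5.2, np.float64(-52.9)), (-5.8, np.float64(-51.2)), (-7.0, np.float64(-49.5)), (-7.3, np.float64(-47.9)), (-8.8, np.float64(-46.3)), (-10.6, np.float64(-45.4)), (-14.6, np.float64(-45.2)), (-19.5, np.float64(-45.0)), (-25.9, np.float64(-44.9))] [-44.9  -0. ]
home t 35.7 tcp [ 0.563  -0.0368  0.0563] yaw 1.785 F [-24.4  -3.7  19.2] op 0.532 gf 74.6
[-45.1  -0. ] -19.347741225745793
[-44.9  -0.1] -25.130067964374014
lifted t 38.0 tcp [ 0.5095 -0.048   0.1099] yaw 1.785 F [ 0.3  0.9 -3.6] op 0.529 gf 72.7
```

View pics/c4.png

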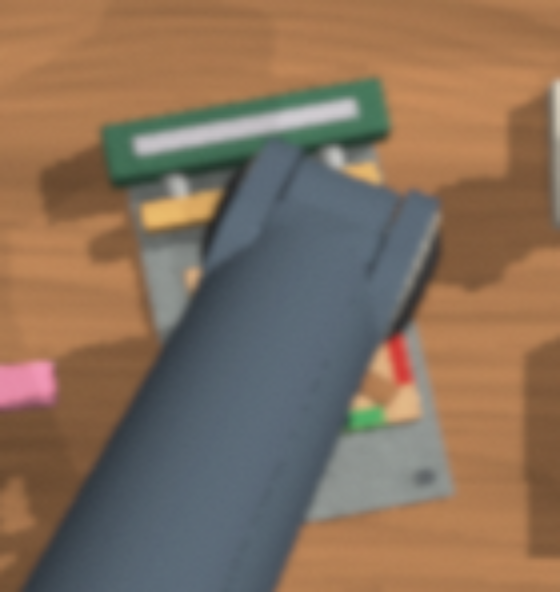

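Blue also reached the hard stop (contact at -57.3, stop at -45.0, 12 mm of travel). The crop shows red to the right and green to the rear, as intended. I'll check how centred the blank is in the hand.

```bash
cat >> h.py <<'E'
def fedges(P,z,box=(270,150,410,310)):
    Q=P[box[1]:box[3],box[0]:box[2]].reshape(-1,3);Q=Q[abs(Q[:,2]-z)<.008]
    p=(Q[:,:2]-FO)@np.array([[np.cos(FY),-np.sin(FY)],[np.sin(FY),np.cos(FY)]])*1000
    return p
E
python3 - <<'E'
from h import *
f,P=look(None);rep()
Q=P[150:310,270:410].reshape(-1,3);h,e=np.histogram(Q[:,2],np.arange(.05,.13,.005));print(h)
for z in(.085,.09,.095):
    p=fedges(P,z);print(z,len(p),np.round(p.min(0),1),np.round(p.max(0),1))
    b=p[(p[:,1]<-30)&(p[:,0]<-110)]; print(len(b),np.round(np.percentile(b,[1,3,97],axis=0),1).tolist() if len(b) else 0)
# yaw of corner: right edge fit
p=fedges(P,.09);
r=[(x,p[abs(p[:,0]-x)<2][:,1].min()) for x in range(-155,-115,4) if (abs(p[:,0]-x)<2).any()]
print(np.round(r,1).tolist())
c=[(y,p[abs(p[:,1]-y)<2][:,0].min()) for y in range(-55,-20,4) if (abs(p[:,1]-y)<2).any()]
print(np.round(c,1).tolist())
E
```

```text
t 38.1 tcp [ 0.5085 -0.0481  0.109 ] yaw 1.784 F [ 0.1 -0.1 -2.7] op 0.525 gf 72.7
[  0   0   3   2   4   5   9 149 146  14   0   0   0   0   0]
0.085 275 [-163.3  -63.3] [-42.5  57. ]
224 [[-162.8, -62.7], [-162.2, -62.2], [-114.2, -31.6]]
0.09 317 [-163.3  -63.3] [-42.5  57. ]
263 [[-162.5, -62.7], [-162.2, -62.1], [-114.4, -31.7]]
0.095 271 [-162.7  -62.7] [-42.9  57. ]
228 [[-162.0, -62.5], [-160.9, -62.0], [-114.3, -31.7]]
[[-155.0, -61.3], [-151.0, -62.0], [-147.0, -63.3], [-143.0, -61.4], [-139.0, -62.3], [-135.0, -63.3], [-131.0, -61.4], [-127.0, -62.1], [-123.0, -62.6], [-119.0, -61.8]]
[[-55.0, -161.9], [-51.0, -163.3], [-47.0, -162.6], [-43.0, -162.1], [-39.0, -163.1], [-35.0, -162.4], [-31.0, -162.2], [-27.0, -161.9], [-23.0, -162.7]]
```

The blank is square in the hand. The contact data and the camera agree on a constant camera bias of about (+2.6,-0.5) mm, with the blank 2.7 mm towards red in the tool. I'll correct for both and do yellow.

```bash
cat >> h.py <<'E'
BIAS=np.array([.0026,-.0005]);FO=FO+BIAS;CO=CO+BIAS
def cycle(tyaw,yo=0.):
    W=lambda x:w(FO,FY,(x,yo))
    a=W(-.085)
    over(a,.11,tyaw);rep("turned");st(a,.066);print("touch",st(a,.051,.03,3));rep("down")
    robot.grip(.72);robot.sleep(.2);st(a,.055,.05);robot.grip(0,70);rep("regrip")
    st(W(-.063),.0565,.05);L=[]
    for x in np.arange(-.060,-.024,.002):
        st(W(x),.0565,.025);L.append((round(fx(),1),float(fpos()[0])))
        if fx()<-25: break
    robot.sleep(.4);print(L,fpos());rep("home")
    st(W(-.06),.0565,.1);st(W(-.1),.057,.1);st(W(-.1),.11);rep("lifted")
E
python3 - <<'E'
from h import *
cycle(FY)
E
```

```text
turned t 39.3 tcp [ 0.5261 -0.0457  0.1096] yaw 0.214 F [-0.  -0.3 -2.7] op 0.531 gf 72.7
touch True
down t 40.2 tcp [ 0.5271 -0.0457  0.0553] yaw 0.213 F [ 0.7 -0.3  4.7] op 0.528 gf 73.5
regrip t 41.2 tcp [ 0.5266 -0.046   0.0552] yaw 0.213 F [-0.2 -0.6  2.1] op 0.527 gf 72.4
[(-0.6, -60.0), (-0.2, -57.9), (-3.0, -57.1), (-4.9, -54.7), (-5.3, -52.7), (-7.2, -51.0), (-6.5, -49.4), (-6.4, -47.8), (-7.9, -46.1), (-9.7, -45.1), (-15.2, -45.0), (-20.9, -44.8), (-24.9, -44.7), (-30.1, -44.6)] [-44.6  -0.2]
home t 45.7 tcp [ 0.566  -0.0374  0.0563] yaw 0.214 F [-30.4  -0.2  23.2] op 0.527 gf 74.8
lifted t 47.2 tcp [ 0.5121 -0.0484  0.1098] yaw 0.214 F [ 0.2  0.  -3.5] op 0.529 gf 72.3
```

Contact came where the model predicts, and the bar went 12 mm home. Now green.

```bash
python3 - <<'E'
from h import *
a=w(FO,FY,(-.085,-.0027));print(robot.inverse_kinematics([*a,.11],[pi,0,FY-pi/2]),q())
E
```

```text
[-0.84793588  0.77911325  1.27761698  2.05052964 -0.89663455  1.03730104
 -2.04026602] [-0.7451228   0.57293649  1.02523213  2.07944554 -0.66031873  0.85733719
 -0.68601766]
```

```bash
python3 - <<'E'
from h import *
a=w(FO,FY,(-.085,0))
st(a,.11);st(a,.066);print(st(a,.051,.03,3));robot.grip(.8);robot.sleep(.2);st(a,.2)
robot.move_joints([-.2,.25,.26,2.0,-.18,.9,.4]);rep("recfg")
b=w(FO,FY,(-.0877,0))
over(b,.2,FY+pi/2);rep();print(np.round(q(),2))
st(b,.1);st(b,.055,.06,15);robot.grip(0,70);rep("held");st(b,.11);rep("lift")
print(robot.inverse_kinematics([*b,.11],[pi,0,FY]))
E
```

```text
True
recfg t 51.0 tcp [ 0.506  -0.0297  0.1912] yaw 1.806 F [ 0.3 -0.3 -1. ] op 0.798 gf 0.0
 t 51.3 tcp [ 0.5246 -0.0458  0.1997] yaw 1.784 F [-0.7  0.1  0.2] op 0.8 gf 0.0
[-0.23  0.27  0.29  1.95 -0.1   0.93  0.32]
held t 53.3 tcp [ 0.5244 -0.0464  0.0557] yaw 1.784 F [ 0.1 -0.4  2.9] op 0.534 gf 72.6
lift t 53.9 tcp [ 0.5231 -0.0461  0.1094] yaw 1.784 F [ 0.   0.6 -3.4] op 0.531 gf 72.0
[-0.49934887  0.45229758  0.65321539  2.04301056 -0.39164108  0.76958064
 -0.96602553]
```

```bash
python3 - <<'E'
from h import *
cycle(FY)
f,P=look("top5")
cv2.imwrite("pics/c5.png",cv2.resize(f["image"][150:310,270:410,::-1],None,fx=4,fy=3.7))
E
```

```text
turned t 55.1 tcp [ 0.526  -0.0457  0.1094] yaw 0.214 F [-0.3 -0.  -2.2] op 0.532 gf 72.0
touch True
down t 55.9 tcp [ 0.5271 -0.0457  0.0557] yaw 0.213 F [-1.   1.5  5.9] op 0.531 gf 73.0
regrip t 57.0 tcp [ 0.5267 -0.0458  0.0552] yaw 0.213 F [-0.5 -0.2  2.2] op 0.529 gf 72.4
[(-1.6, -61.0), (-4.0, -59.0), (-4.7, -56.8), (-5.5, -55.1), (-5.9, -53.4), (-7.3, -51.7), (-8.4, -50.0), (-8.6, -48.7), (-12.7, -48.5), (-19.0, -48.4), (-23.6, -48.3), (-29.3, -48.2)] [-48.2  -0.1]
home t 61.0 tcp [ 0.5624 -0.0381  0.0562] yaw 0.214 F [-28.5  -3.1  22.3] op 0.53 gf 74.6
lifted t 62.4 tcp [ 0.5121 -0.0485  0.1099] yaw 0.214 F [-0.9  0.6 -3.2] op 0.529 gf 72.4
```

View pics/c5.png

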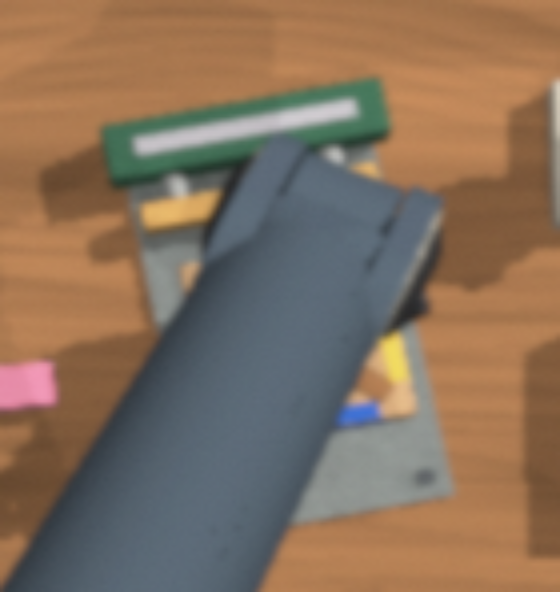

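Green went 12 mm home; the crop shows yellow right and blue rear, so green faces the bar. Now the cradle.

```bash
python3 - <<'E'
from h import *
st(w(FO,FY,(-.1,0)),.22)
over(CO,.22,CY);rep("over cradle")
st(CO,.095,.12);rep();print("touch",st(CO,.058,.03,4));rep("down")
robot.grip(.72);robot.sleep(.2);st(CO,.25);rep()
over([.50,.02],.3,CY)
f,P=look("top6");cv2.imwrite("pics/c6.png",cv2.resize(f["image"][215:315,120:260,::-1],None,fx=5,fy=5,interpolation=cv2.INTER_CUBIC))
b=(135,225,245,305)
print("plinth",rect(P,b,.037,.047),"boss",rect(P,b,.08,.095))
E
```

```text
over cradle t 64.8 tcp [0.4572 0.3301 0.2199] yaw -0.056 F [ 0.2 -0.3 -2.5] op 0.529 gf 72.4
 t 65.9 tcp [0.457  0.332  0.0958] yaw -0.054 F [-0.2  0.3 -2.1] op 0.528 gf 72.4
touch True
down t 67.0 tcp [0.4563 0.3316 0.0613] yaw -0.054 F [-0.6 -0.7  4.6] op 0.528 gf 73.1
 t 68.9 tcp [0.4559 0.3314 0.2491] yaw -0.054 F [ 0.1 -0.1 -0.3] op 0.714 gf 0.0
plinth {'c': array([454.9, 330.3]), 'wh': (122.0, 119.8), 'a': 86.6, 'z': 0.0419, 'n': 1839} boss {'c': array([455. , 329.8]), 'wh': (47.4, 46.0), 'a': 87.1, 'z': 0.0863, 'n': 378}
```

View pics/c6.png

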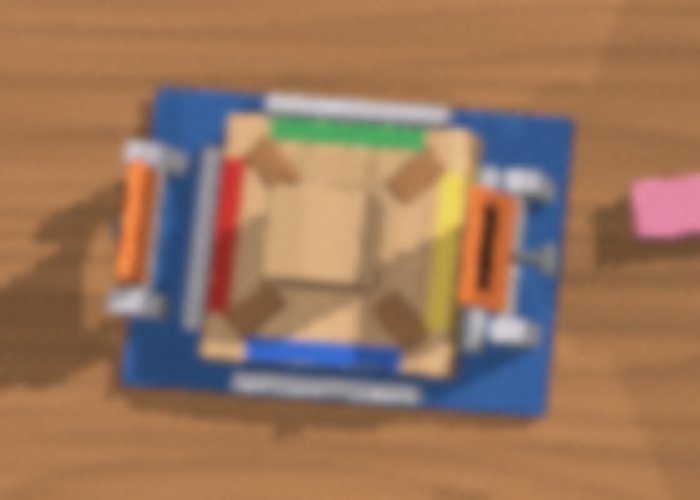

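The crop shows the blank flat inside the fences (top at z=42 mm), with both straps open at (137,220) and (490,248). Now the straps.

```bash
cat >> h.py <<'E'
def strap(s):
    robot.grip(0)
    T=lambda y,z:(w(CO,CY,(0,s*y)),z+.011)
    p=T(.125,.17);y=yaws([*p[0],p[1]],CY+pi/2)[0][1];over(*p,y)
    st(*T(.125,.088));rep("beside")
    for ph in np.linspace(1.45,.08,12):
        c=.088-.038*np.cos(ph)+.0035*np.sin(ph);z=.048+.038*np.sin(ph)+.0035*np.cos(ph)
        k=st(*T(c+.011,z),.06,None if ph>.3 else 20);F=robot.sense()["wrist_force"];print(round(ph,2),np.round(F,1),k)
        if k:break
    st(*T(c+.011,.16));rep("up")
E
python3 - <<'E'
from h import *
over([.45,.40],.3,CY+pi/2)
strap(1)
E
```

```text
beside t 73.5 tcp [0.4642 0.4569 0.1006] yaw 1.516 F [-0.2 -0.   0. ] op 0.002 gf 0.0
1.45 [-0.1  0.6 -0.9] False
1.33 [-0.   5.8 -1.7] False
1.2 [ 0.8  5.  -0.1] False
1.08 [-0.2  5.1 -0. ] False
0.95 [0.7 4.  0.2] False
0.83 [-0.3  0.7  0.8] False
0.7 [-0.4  0.5  0.1] False
0.58 [-0.5  0.  -0.8] False
0.45 [-1.   1.3  0.2] False
0.33 [-0.3  0.7 -0.4] False
0.2 [0.1 0.6 0.5] False
0.08 [-0.2 -0.1  0.1] False
up t 77.7 tcp [0.459  0.3927 0.1702] yaw 1.517 F [-0.1 -0.5 -0.8] op -0.004 gf 0.0
```

```bash
python3 - <<'E'
from h import *
st(w(CO,CY,(0,.05)),.25);over(w(CO,CY,(0,-.1)),.25,CY+pi/2)
strap(-1)
over([.50,.02],.3,CY+pi/2)
f,P=look("top7");cv2.imwrite("pics/c7.png",cv2.resize(f["image"][150:310,120:410,::-1],None,fx=2.7,fy=2.7,interpolation=cv2.INTER_CUBIC))
b=(135,225,245,305)
print("plinth",rect(P,b,.037,.047),"boss",rect(P,b,.08,.095));rep()
m=(f["image"][...,0]>200)&(f["image"][...,2]<100)&(f["image"][...,1]<150)
for bb in((135,235,180,300),(205,235,245,300)):print("strap",rect(P,bb,.03,.12,m))
s=robot.grab_frame("scene");cv2.imwrite("pics/s7.png",cv2.resize(s["image"][200:400,40:540,::-1],None,fx=1.6,fy=1.6))
E
```

```text
beside t 80.3 tcp [0.4508 0.2077 0.1002] yaw 1.517 F [0.6 1.2 0.1] op 0.001 gf 0.0
1.45 [-0.2  0.1 -0. ] False
1.33 [ 0.3 -0.5 -0.1] False
1.2 [-1.2 -4.4  4.9] False
1.08 [ 0.  -3.7  2.5] False
0.95 [ 1.1 -2.5  2. ] False
0.83 [ 0.8 -2.1  2. ] False
0.7 [ 0.6 -0.5  1.8] False
0.58 [0.4 0.  0.4] False
0.45 [ 0.5 -0.5  0.8] False
0.33 [-0.2  0.1  0.1] False
0.2 [-0.4 -0.2 -0.5] False
0.08 [-0.4  0.4  0.4] False
up t 84.5 tcp [0.4524 0.2702 0.1703] yaw 1.517 F [-0.2  1.3  1.3] op 0.001 gf 0.0
plinth {'c': array([454.7, 330.5]), 'wh': (120.9, 120.6), 'a': 86.3, 'z': 0.042, 'n': 1398} boss {'c': array([454.9, 330. ]), 'wh': (46.2, 46.3), 'a': 86.9, 'z': 0.0861, 'n': 381}
 t 85.7 tcp [0.4996 0.0222 0.2989] yaw 1.52 F [1.  0.1 0.4] op 0.003 gf 0.0
strap {'c': array([459.7, 391.3]), 'wh': (48.1, 58.1), 'a': 89.1, 'z': 0.0504, 'n': 281}
strap {'c': array([452.8, 267.6]), 'wh': (57.3, 37.2), 'a': 0.3, 'z': 0.0502, 'n': 278}
```

View pics/c7.png

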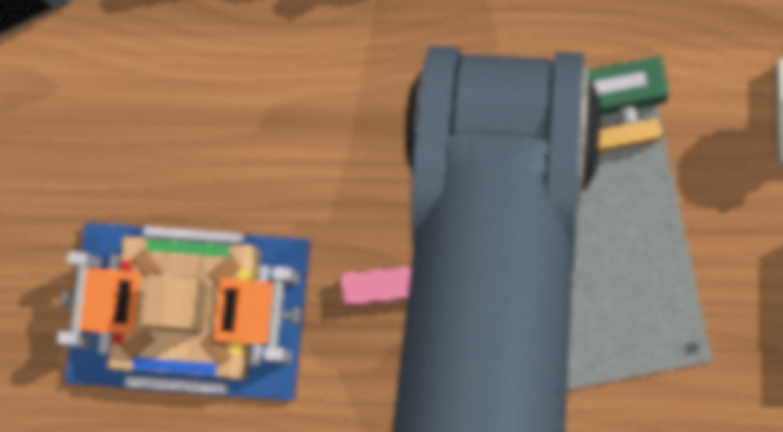

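View pics/s7.png

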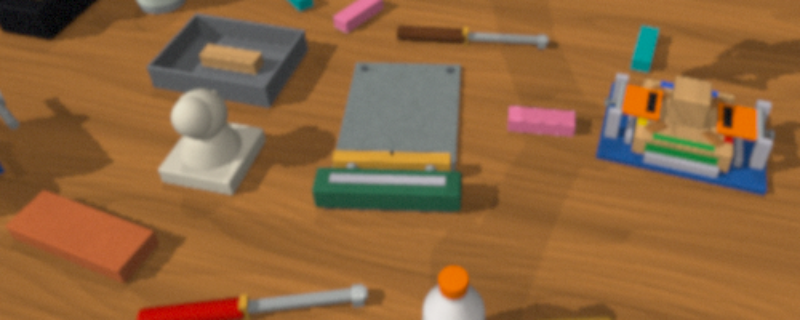

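Both views show the offcut in the tray at (230,58), the bed clear, the carving standing at (210,140), the blank flat in the cradle and both straps level (z≈50 mm). Handing in.

```bash
python3 - <<'E'
from plant import robot
print(robot.close_job())
E
```

```text
the job is handed in; nothing more can be done
None
```

I cleared the one offcut into the tray, pressed the bar fully home with red, blue, yellow and green in that order, laid the blank in the cradle under both snapped-shut straps, left the carving alone, and handed the job in at about 86 s; no verdict came back.

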